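Centre the round hand stamp on its stand

TASK

The wobbly round-footed hand stamp has been left right at the rim of its small stand, some of it overhanging. With light taps or pushes of the fingertips nudge it gently, keeping it on the stand and upright, until it stands in the middle of the stand's top, within half a centimetre, and take the fingers away. Do not pinch, lift or topple it, and leave the other stamp and everything else on the table where it is.

Things in the scene. Friction and masses are not known exactly. Their poses are not given: they have to be found in the camera images.
- round_stamp: the stamp to centre: round copper foot 38 mm across and 12.5 mm high, thin brass stem 14 mm across, then a round wooden knob 32 mm across from 36 to 60 mm height; 60 mm tall, about 0.2 kg, loose, top-heavy: pushed at the knob it tips over, pushed at the foot it slides (friction coefficient about 0.6, so 1 to 2 N is enough) and stops at once when the push stops. Origin at the centre of the foot's underside, z up along the stem
- stand_a_top (a point): centre of the top face of the stand under the round stamp: fixed stand, flat round steel top 80 mm across and 8 mm thick, 50 mm above the table, on a turned wooden foot 96 mm across; a fine pale ring 53 mm across is engraved round this centre. z is up
- stand_b_top (a point): centre of the top face of the other, identical fixed stand, which carries the square stamp
- square_stamp: hand stamp with a 38 mm square copper foot, otherwise like the round one, 60 mm tall; stands centred on stand_b; origin at the centre of its underside; a bystander, leave alone
- wax_tin: low round aluminium tin, 48 mm across, 42 mm tall, standing on the table between the stands; origin at the centre of its underside; bystander
- brush: small brush lying on the table on the robot's side of the stands, under 50 mm high; bystander
- wax_pen: wooden wax pen with copper cup, about 165 mm long and 17 mm high, lying beyond the stands; bystander
- big_stamp: large copper grid stamp, 104 x 151 x 24 mm, with a loop handle to 77 mm height, on the table at the robot's right; origin at the centre of its underside; bystander
- bowl: white ceramic bowl, 120 mm across, 50 mm tall, on the table at the robot's left; origin at the centre of its underside; bystander
- dye_jar: amber glass jar, 60 mm across, 90 mm tall, beyond the stands; origin at the centre of its underside; bystander
There are look-alikes about, which are no part of the job. What is shaped like the part that bears stand_a_top but green, red or turquoise is not meant.

How it is judged:
At the end, for the whole second after the job is handed in: The round stamp stands upright (within 0.06 rad) and at rest on top of its stand, its centre within 6 mm of the centre of the stand's top; the square stamp is within 10 mm and every other bystander within 20 mm of where it was (horizontal distance between round_stamp and stand_a_top below 0.006 m and angle between round_stamp's own z axis and vertical below 0.06 rad and z of round_stamp in the frame of stand_a_top between -0.003 and 0.003 m and linear speed of round_stamp below 0.01 m/s and distance of square_stamp from where it was at the start of the episode below 0.01 m and distance of each of wax_tin, brush, wax_pen, big_stamp, bowl, dye_jar from where it was at the start of the episode below 0.02 m); the robot touches nothing.
It fails at once if the round stamp is tipped by more than 0.35 rad (angle between round_stamp's own z axis and vertical above 0.35 rad).
It fails at once if the round stamp is lifted more than 10 mm off the stand's top, or falls off it (z of round_stamp in the frame of stand_a_top above 0.01 m or z of round_stamp in the frame of stand_a_top below -0.01 m).
It fails at once if the round stamp is struck or squeezed with more than 7 N (contact force between the fingers and round_stamp above 7 N).
It fails at once if the round stamp is flicked faster than 0.25 m/s (linear speed of round_stamp above 0.25 m/s).
It fails at once if the square stamp is moved by more than 10 mm, or another bystander by more than 20 mm (distance of square_stamp from where it was at the start of the episode above 0.01 m or distance of any of wax_tin, brush, wax_pen, big_stamp, bowl, dye_jar from where it was at the start of the episode above 0.02 m).
It also fails if it takes over 38 s, if anything falls off the work surface, if the arm or the gripper's body presses on something with over 40 N, if the wrist force passes 120 N, or if a joint passes its speed limit or range.

ROBOT

A 6-joint arm with a two-finger parallel gripper is mounted at the origin on the work surface. World frame = base frame: x ahead of the robot, y to its left, z up, the work surface at z = 0. Lengths are in m, angles in rad, forces in N, time in s.
With the tool pointing down it reaches from about 0.325 to 0.85 m from the base axis. Payload 15.5 kg.
Tool frame: the origin (TCP) lies at the very end of the fingers, on their centre line; the grasp point (between the pads) lies 19 mm behind it; z points along the fingers, y is the direction in which the jaws open and shut (so a half turn about z gives the same grasp; the last joint's range is limited). The gripper opens to 91 mm and grips with 3 to 60 N. Pads are 32 mm wide; open, the fingers measure 118 mm over their backs; the gripper's body (76 mm by 178 mm) begins 60 mm behind the grasp point.
Start: joints at [-1.218, 0.494, 1.345, -0, 1.302, -0.096], TCP at [0.271, -0.563, 0.214] pointing down, gripper open.
Joint ranges: [-2.91, 2.91], [-0.82, 2.16], [0.22, 2.67], [-1.22, 4.37], [0.12, 2.79], [-3.08, 3.08]. Speed limits (rad/s): [1.89, 1.89, 2.57, 3.01, 3.01, 3.01].

INTERFACE

Orientations are given as a unit quaternion [x, y, z, w].
In Python, from workcell import * gives the robot as it stands.
- The arm moves only by the shell command python3 -m creep 'ROWS' [OPENING] [FORCE]. ROWS is JSON, one flat list of numbers, 6 for each row, row after row: the shift along the tool's x, y, z in mm, then the turn, a rotation vector about the tool's x, y, z in rad. A call has 1 to 5 rows; each row is the pose to reach, as a shift and turn from the pose measured when the call began, along the tool's axes at that moment; what a row does not reach only later rows make up. A row lasts 1/12 s, in which the tool goes at most 41.7 mm and 7.16 degrees, less where a joint would pass 70% of its speed; a pose out of reach is approached as far as the arm can. A call with a gripper value outside its range is refused whole. OPENING is the closure, from 0 (fully open) to 1 (shut), set as the call begins (- or left out, the last holds). The fingers move at their own pace and stop on an object; FORCE is the grip in N (left out, the last holds). Time passes only in rows, so rows that repeat a pose let the fingers close. It gives the time, the measured TCP pose, the force and the opening at its end, in the units of the state.
- get_obs(): the state, without advancing time (a new reading comes with each control period).
- grab_frame(name): name is "side" or "top" or "wrist"; returns a dict with "img" (420x560x3 uint8, blue, green, red), "intrinsics" (3x3 intrinsics, pixels), "T" (4x4, takes a point from camera to world coordinates); the wrist camera has in their place "tool_from_camera" (4x4, takes a point from camera to tool coordinates, whose origin is the TCP and whose axes are the flange's). Camera axes: x right, y down, z forward; pixel columns grow to the right and rows downward; lengths in m; the calibration is good to about 2 mm. A picture is of the moment at which its call begins: read the wrist's pose just before it. There is no depth.
- finish_job(): hands the job in, once; it reports no verdict.
Trained networks look in a picture, given as the dict that the camera call returned (one of the last four; its "shot" number tells which), for a name from the list of things; names that differ only in an ending like _2 or _b are one class to them, and where a whole thing is asked for, a point or a joint stands for the part that bears it (a point fixed in the world has none). Each returns a list of dicts, best first, with "conf" (0 to 1); they miss things now and then, are a little off and sometimes report something else, mostly with a low value. They report only what shows in the picture. A call takes as long as a camera call. They do not tell look-alikes from the thing itself.
- find_in(picture, name): "point" ([row, column] as shares, 0 to 1, of the picture: columns of its width, rows of its height, amid what is visible of it).
- mark_of(picture, name): "point" ([row, column] as shares, 0 to 1, of the picture: columns of its width, rows of its height: a listed point, or the origin of a listed thing).
The state is a dict: "t": time; "q": joint angles; "joint_vel": joint speeds; "effort": joint torques, N m; "position": TCP position; "tcp_rot": TCP orientation; "force": force on the tool from outside, world axes, zero at the start; "moment": the same for the moment, N m; "grip_width": finger opening in m.
Only numpy, scipy, OpenCV 4.12 (cv2) and the standard library are available. Lean on these libraries where they do the work, as an engineer would, in place of code of your own. Each camera call takes 0.05 s, during which the arm holds its last target. There are 200 camera calls.

## Working session

There is one attempt and no reset: what is moved stays moved. The work goes in short steps, Python scripts to look and compute and a shell command to move; the robot and the scene stay as the last step left them, time stands still between calls to the robot, and variables do not carry over. Pictures are saved under pics/ and viewed, about 8 in all and at most 12, crops included, and the job is handed in when it is done.

```bash
mkdir -p pics
cat > h.py <<'E'
from workcell import *
import numpy as np, cv2
from scipy.spatial.transform import Rotation as R
def cam(name):
    o=get_obs(); p=grab_frame(name)
    if name=="wrist":
        T=np.eye(4);T[:3,:3]=R.from_quat(o["tcp_rot"]).as_matrix();T[:3,3]=o["position"]
        p["Tw"]=T@np.array(p["tool_from_camera"])
    else: p["Tw"]=np.array(p["T"])
    return p
def onplane(p,rc,z):
    K=np.array(p["intrinsics"]);T=p["Tw"]
    d=T[:3,:3]@np.linalg.solve(K,[rc[1],rc[0],1]);return T[:3,3]+d*(z-T[2,3])/d[2]
def px(pt): return np.array(pt)*[420,560]
def proj(p,w):
    K=np.array(p["intrinsics"]);c=np.linalg.inv(p["Tw"])@np.append(w,1);u=K@c[:3];return u[1]/u[2],u[0]/u[2]
E
python3 - <<'E'
from h import *
np.set_printoptions(precision=4,suppress=True)
o=get_obs();print(o["t"],o["position"],o["tcp_rot"],o["grip_width"],R.from_quat(o["tcp_rot"]).as_matrix())
ims=[]
for n in ["top","side"]:
    p=cam(n);cv2.imwrite(f"pics/{n}0.png",p["img"]);print(n,p["Tw"][:3,3])
    for nm,z in [("round_stamp",.05),("stand_a_top",.05),("square_stamp",.05)]:
        for d in mark_of(p,nm)[:5]: print(nm,round(d["conf"],2),px(d["point"]),onplane(p,px(d["point"]),z))
E
```

```text
0.0 [ 0.2711 -0.5627  0.2134] [ 0.9749  0.2225 -0.0001 -0.0006] 0.09137010946365225 [[ 0.901   0.4339 -0.0004]
 [ 0.4339 -0.901   0.0011]
 [ 0.0001 -0.0012 -1.    ]]
top [0.4022 0.0309 1.5266]
round_stamp 0.63 [163.086 342.328] [ 0.5759 -0.1636  0.05  ]
round_stamp 0.2 [206.598 408.184] [ 0.4431 -0.3532  0.05  ]
stand_a_top 0.92 [153.888 407.4  ] [ 0.5988 -0.3567  0.05  ]
stand_a_top 0.78 [170.982 343.392] [ 0.5525 -0.1661  0.05  ]
stand_a_top 0.71 [250.782 351.4  ] [ 0.3181 -0.1824  0.05  ]
square_stamp 0.72 [169.68  230.608] [0.564  0.1657 0.05  ]
square_stamp 0.66 [107.982 301.672] [ 0.7427 -0.0481  0.05  ]
side [ 0.4276 -0.703   0.5757]
round_stamp 0.95 [261.492 332.192] [ 0.5761 -0.168   0.05  ]
stand_a_top 0.95 [308.784 130.592] [ 0.2174 -0.2692  0.05  ]
stand_a_top 0.77 [271.992 199.08 ] [ 0.3222 -0.1879  0.05  ]
stand_a_top 0.69 [259.308 316.792] [ 0.5469 -0.1611  0.05  ]
square_stamp 0.49 [173.796 308.784] [0.5701 0.159  0.05  ]
```

View pics/top0.png

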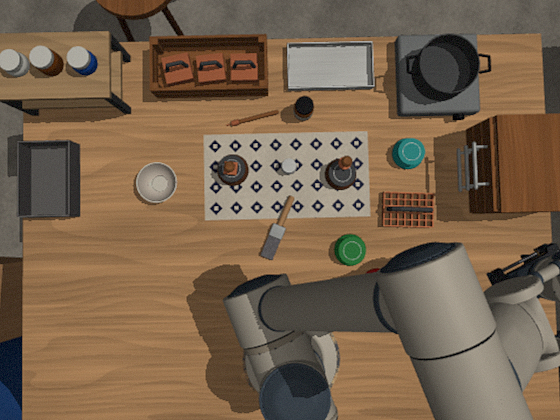

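View pics/side0.png

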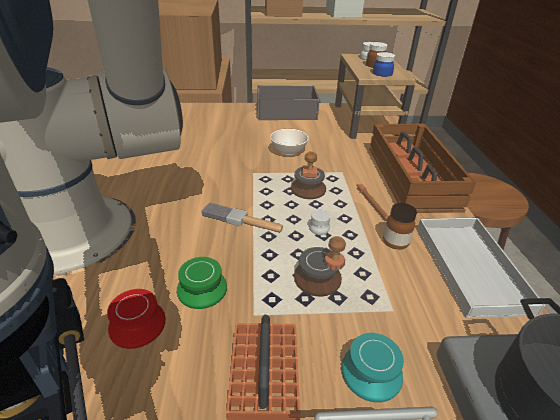

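```bash
python3 -m creep '[489,-209,0,0,0,0.449,489,-209,0,0,0,0.449,489,-209,0,0,0,0.449,489,-209,0,0,0,0.449,489,-209,0,0,0,0.449]' 0.78 5; python3 -c "
from h import *
o=get_obs();print(o['position'],R.from_quat(o['tcp_rot']).as_matrix().round(3))
Rm=R.from_quat(o['tcp_rot']).as_matrix();print(Rm.T@(np.array([.63,-.165,.2])-o['position'])*1000)"
```

```text
t: 0.82
position: [0.4037, -0.4113, 0.214]
tcp_rot: [1.0, -0.004, 0.0, 0.0]
force: [0.8, -0.0, -1.2]
grip_width: 0.0606
[ 0.40367551 -0.41132797  0.21401711] [[ 1.    -0.008  0.   ]
 [-0.008 -1.    -0.   ]
 [ 0.     0.    -1.   ]]
[ 224.33261213 -248.14188636   14.04305818]
```

```bash
python3 -m creep '[224,-248,10,0,0,0,224,-248,10,0,0,0,224,-248,10,0,0,0,224,-248,10,0,0,0,224,-248,10,0,0,0]'; python3 -m creep '[110,-120,6,0,0,0,110,-120,6,0,0,0,110,-120,6,0,0,0,110,-120,6,0,0,0,110,-120,6,0,0,0]' ;cat > look.py <<'E'
from h import *
import sys
np.set_printoptions(precision=4,suppress=True)
o=get_obs();print(o["t"],o["position"],o["grip_width"],o["force"])
for n in ["wrist","top","side"]:
    p=cam(n);cv2.imwrite(f"pics/{n}{sys.argv[1]}.png",p["img"])
    for nm in ["round_stamp","stand_a_top"]:
        for d in mark_of(p,nm)[:4]: 
            w=onplane(p,px(d["point"]),.05)
            if np.hypot(w[0]-.55,w[1]+.165)<.08: print(n,nm,round(d["conf"],2),px(d["point"]),w)
E
python3 look.py 1
```

```text
t: 1.23
position: [0.5447, -0.2574, 0.2079]
tcp_rot: [1.0, -0.004, 0.0, 0.0]
force: [1.1, -1.7, -0.7]
grip_width: 0.0276
t: 1.65
position: [0.6594, -0.1327, 0.2013]
tcp_rot: [1.0, -0.002, 0.001, -0.001]
force: [-0.4, 0.4, 0.4]
grip_width: 0.0199
1.65 [ 0.6594 -0.1327  0.2013] 0.019929624400072024 [-0.4492  0.4415  0.3807]
side round_stamp 0.71 [261.912 332.024] [ 0.5755 -0.1692  0.05  ]
side stand_a_top 0.59 [259.98 316.68] [ 0.5464 -0.1629  0.05  ]
```

View pics/wrist1.png

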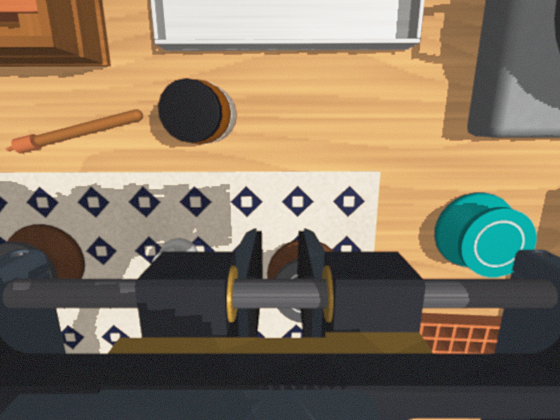

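```bash
python3 -c "
import cv2
i=cv2.imread('pics/side1.png');cv2.imwrite('pics/side1c.png',cv2.resize(i[210:310,260:390],None,fx=6,fy=6,interpolation=2))"
```

```text
(no output)
```

View pics/side1c.png

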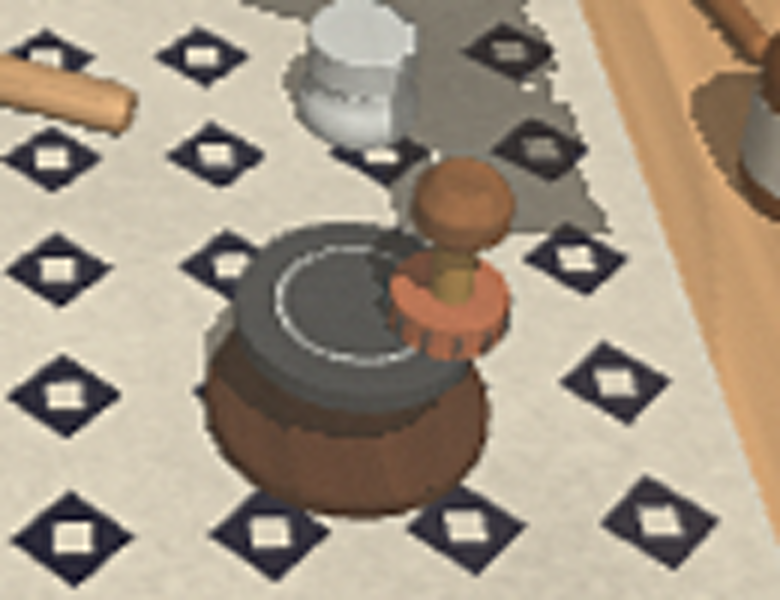

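The big grey-steel stand with the stamp on its +x/right rim (side view, px ~(318,260)) is stand A; the red, green and turquoise ones are look-alikes. I'll back off so the wrist camera can see it.

```bash
python3 -m creep '[-180,32,0,0,0,0,-180,32,0,0,0,0,-180,32,0,0,0,0,-180,32,0,0,0,0,-180,32,0,0,0,0]'; python3 -m creep '[0,0,0,0,0,0]'; python3 look.py 2
```

```text
t: 2.52
position: [0.4698, -0.1696, 0.2021]
tcp_rot: [1.0, -0.005, -0.001, -0.0]
force: [1.6, -1.0, 0.0]
grip_width: 0.02
t: 2.6
position: [0.4664, -0.1701, 0.2025]
tcp_rot: [1.0, -0.006, -0.001, -0.0]
force: [1.0, -0.9, 0.2]
grip_width: 0.0203
2.6 [ 0.4664 -0.1701  0.2025] 0.02032894127474222 [ 0.9685 -0.8859  0.2262]
wrist round_stamp 0.75 [ 83.412 280.392] [ 0.5777 -0.172   0.05  ]
wrist stand_a_top 0.61 [112.812 269.304] [ 0.5511 -0.1609  0.05  ]
top round_stamp 0.59 [160.986 342.104] [ 0.5822 -0.1632  0.05  ]
top stand_a_top 0.73 [172.494 343.504] [ 0.548  -0.1663  0.05  ]
side round_stamp 0.97 [259.98  332.416] [ 0.5772 -0.1639  0.05  ]
side stand_a_top 0.58 [259.182 316.176] [ 0.5457 -0.1607  0.05  ]
```

View pics/wrist2.png

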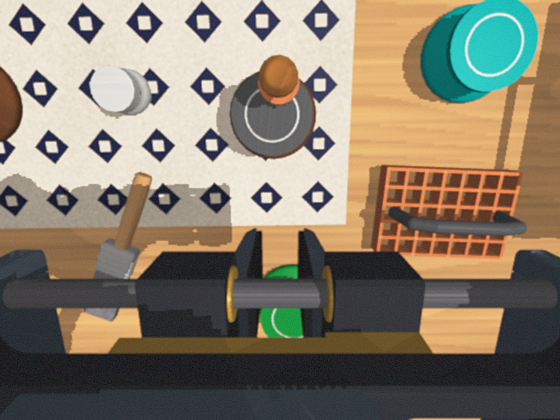

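```bash
cat > fit.py <<'E'
from h import *
import sys
from scipy.optimize import least_squares
np.set_printoptions(precision=4,suppress=True)
def fit(p,c0):
    im=p["img"].astype(int);b,g,r=im[...,0],im[...,1],im[...,2]
    rr,cc=np.mgrid[:420,:560]
    c=proj(p,[*c0,.05]);m=np.hypot(rr-c[0],cc-c[1])<60
    W=lambda mask,z:np.array([onplane(p,(y,x),z)[:2] for y,x in zip(*np.nonzero(mask))])
    # ring: brighter than local median, grey
    med=cv2.medianBlur(p["img"],9).astype(int).mean(2)
    pale=m&(im.mean(2)-med>35)&(abs(r-b)<40)
    w=W(pale,.05);d=np.hypot(*(w-c0).T);w=w[(d>.019)&(d<.034)]
    f=least_squares(lambda q:np.hypot(w[:,0]-q[0],w[:,1]-q[1])-.0265,c0,loss="soft_l1",f_scale=.0015)
    return f.x,len(w),np.median(abs(f.fun))
p=cam("wrist");c,n,e=fit(p,np.array([.55,-.163]));print("ring",c,n,e)
im=p["img"].copy()
s=np.array([float(v) for v in sys.argv[2:4]])
def circ(o,z,rad,col):
    q=[proj(p,[o[0]+rad*np.cos(a),o[1]+rad*np.sin(a),z])[::-1] for a in np.linspace(0,6.283,60)]
    cv2.polylines(big,[np.round((np.array(q)-[x0,y0])*6).astype(int)],True,col,1)
r0,c0=proj(p,[*c,.05]);x0,y0=int(c0)-60,max(0,int(r0)-65)
big=cv2.resize(im[y0:y0+100,x0:x0+120],None,fx=6,fy=6,interpolation=2)
circ(c,.05,.0265,(255,255,0));circ(c,.05,.04,(255,255,0))
circ(s,.05,.019,(0,255,0));circ(s,.0625,.019,(0,255,0));circ(s,.098,.016,(0,0,255))
cv2.imwrite(f"pics/fit{sys.argv[1]}.png",big)
E
python3 fit.py 1 0.5777 -0.168
```

```text
ring [ 0.5506 -0.1632] 363 0.0007840886891124256
```

View pics/fit1.png

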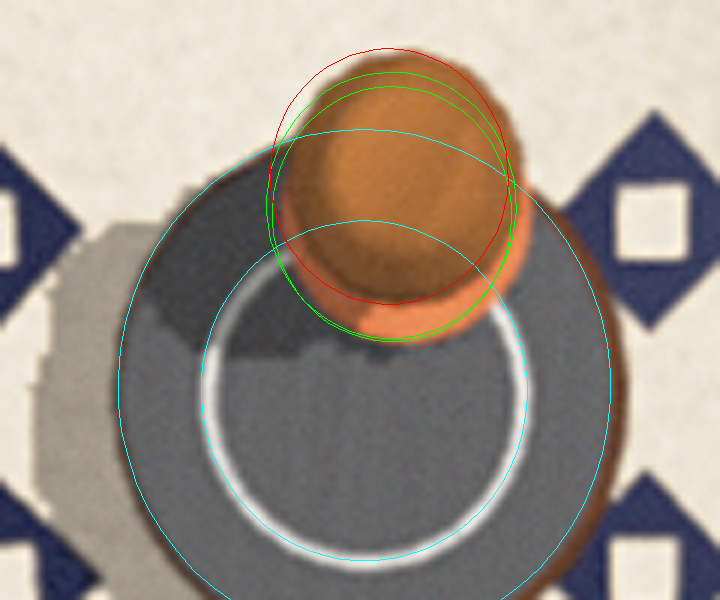

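```bash
python3 -m creep '[40,2,0,0,0,0.1,80,5,0,0,0,0.215,120,7,0,0,0,0.215,150,9,0,0,0,0.215,160,10,0,0,0,0.215]'
cat > go.py <<'E'
from h import *
import sys
# args: centre x,y, yaw u-direction from stamp; prints tool-frame error to dist d, z
cx,cy,sx,sy,d,z=map(float,sys.argv[1:7])
o=get_obs();Rm=R.from_quat(o["tcp_rot"]).as_matrix()
u=np.array([sx-cx,sy-cy]);L=np.hypot(*u);u/=L
t=np.array([cx+u[0]*d,cy+u[1]*d,z]);rel=np.array(o["position"][:2])-[cx,cy]
X=np.c_[[u[0],u[1],0],[u[1],-u[0],0],[0,0,-1]]
print("t",o["t"],"L mm",L*1e3,"tcp dist",rel@u*1e3,"lat",(rel@[u[1],-u[0]])*1e3,"z",o["position"][2],"F",np.round(o["force"],2))
print("shift tool mm",(Rm.T@(t-o["position"])*1e3).round(1),"rot",R.from_matrix(Rm.T@X).as_rotvec().round(3))
E
python3 -m creep '[0,0,0,0,0,0]' >/dev/null; python3 go.py .5502 -.164 .5775 -.1703 .078 .055
```

```text
t: 3.52
position: [0.6342, -0.181, 0.2008]
tcp_rot: [0.994, -0.112, -0.0, -0.0]
force: [-1.7, 1.0, 0.1]
grip_width: 0.0202
t 3.6 L mm 28.017494534665293 tcp dist 87.6738699153207 lat -2.9891440276261365 z 0.20005695115680927 F [-0.98  1.06 -0.55]
shift tool mm [ -9.7   3.  145.1] rot [-0.     0.     0.004]
```

```bash
python3 -m creep '[-2,1,30,0,0,0.004,-4,2,65,0,0,0.004,-6,3,95,0,0,0.004,-6,3,110,0,0,0.004,-6,3,118,0,0,0.004]'>/dev/null; python3 -m creep '[0,0,0,0,0,0,0,0,0,0,0,0]'>/dev/null;python3 go.py .5502 -.164 .5775 -.1703 .078 .056
```

```text
t 4.1833 L mm 28.017494534665293 tcp dist 78.94175374881945 lat -0.13942832146651707 z 0.0797006047785398 F [-0.16 -0.24 -0.02]
shift tool mm [-0.8  0.2 23.7] rot [-0.001  0.005 -0.   ]
```

```bash
python3 -m creep '[0,0,8,0,0.005,0,0,0,15,0,0.005,0,0,0,20,0,0.005,0,0,0,23.5,0,0.005,0,0,0,23.5,0,0.005,0]'>/dev/null; python3 -m creep '[-2,0,0,0,0,0,-4,0,0,0,0,0,-6,0,0,0,0,0,-8,0,0,0,0,0,-9,0,0,0,0,0]';python3 go.py .5502 -.164 .5775 -.1703 .064 .056; python3 look.py 3; python3 -c "
import cv2
i=cv2.imread('pics/side3.png');cv2.imwrite('pics/side3c.png',cv2.resize(i[210:310,260:390],None,fx=6,fy=6,interpolation=2))"
```

```text
t: 5.02
position: [0.6177, -0.1794, 0.0557]
tcp_rot: [0.994, -0.113, -0.0, -0.0]
force: [0.2, -0.6, -0.0]
grip_width: 0.02
t 5.0167 L mm 28.017494534665293 tcp dist 69.17986783367633 lat -0.1905486533253179 z 0.055656336673717985 F [ 0.23 -0.61 -0.  ]
shift tool mm [-5.2  0.2 -0.3] rot [-0.001  0.001 -0.   ]
5.0167 [ 0.6177 -0.1794  0.0557] 0.020029270917952022 [ 0.2347 -0.6112 -0.0028]
wrist round_stamp 0.67 [312.9   281.792] [ 0.578  -0.1715  0.05  ]
top round_stamp 0.56 [160.902 344.68 ] [ 0.5822 -0.1708  0.05  ]
side round_stamp 0.85 [260.4   334.712] [ 0.5815 -0.1652  0.05  ]
side stand_a_top 0.59 [258.006 316.904] [ 0.5476 -0.1575  0.05  ]
```

View pics/side3c.png

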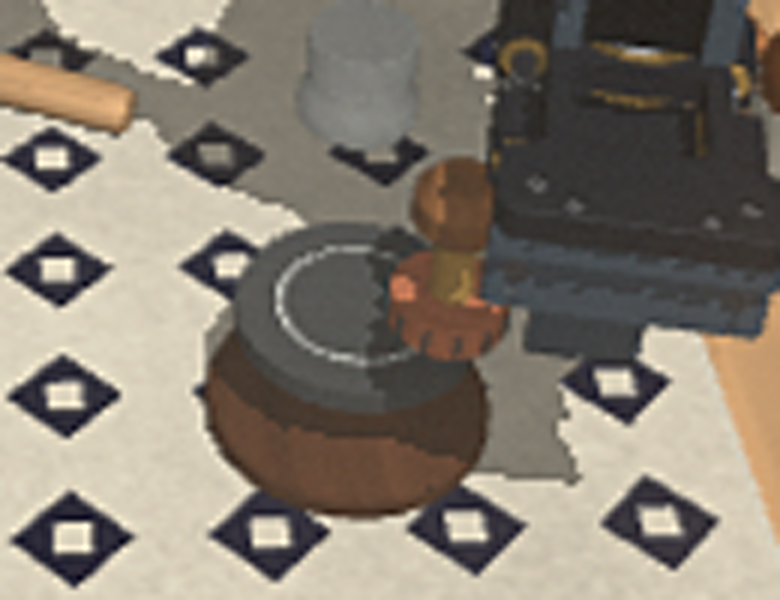

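Run:
```python
from h import *
p=cam("side");o=get_obs();Rm=R.from_quat(o["tcp_rot"]).as_matrix()
for v in [(-38,89,-79),(38,89,-79),(-16,23,0),(16,23,0),(-16,23,-50)]:
    r,c=proj(p,o["position"]+Rm@np.array(v)/1e3);print(v,round((c-260)*6),round((r-210)*6))
```

```text
(-38, 89, -79) 468 318
(38, 89, -79) 754 357
(-16, 23, 0) 519 363
(16, 23, 0) 622 377
(-16, 23, -50) 540 245
```

```bash
python3 -m creep '[-1.5,0,0,0,0,0,-3,0,0,0,0,0,-4.5,0,0,0,0,0,-6,0,0,0,0,0,-7.5,0,0,0,0,0]'; python3 -m creep '[-1.5,0,0,0,0,0,-3,0,0,0,0,0,-4.5,0,0,0,0,0,-6,0,0,0,0,0,-7.5,0,0,0,0,0]'; python3 go.py .5502 -.164 .5775 -.1703 .046 .056; python3 look.py 4; python3 -c "
import cv2
i=cv2.imread('pics/side4.png');cv2.imwrite('pics/side4c.png',cv2.resize(i[210:310,260:390],None,fx=6,fy=6,interpolation=2))"
```

```text
t: 5.93
position: [0.6104, -0.1777, 0.0555]
tcp_rot: [0.994, -0.113, -0.0, -0.0]
force: [-0.4, 0.0, -0.8]
grip_width: 0.0197
t: 6.35
position: [0.6031, -0.1761, 0.0555]
tcp_rot: [0.994, -0.113, -0.0, -0.0]
force: [0.9, -0.5, 0.1]
grip_width: 0.0202
t 6.35 L mm 28.017494534665293 tcp dist 54.286431102360275 lat -0.14464233268463889 z 0.05552348622273981 F [ 0.87 -0.51  0.1 ]
shift tool mm [-8.3  0.1 -0.5] rot [-0.001  0.001 -0.   ]
6.35 [ 0.6031 -0.1761  0.0555] 0.020207318567356133 [ 0.8711 -0.5133  0.0963]
wrist round_stamp 0.64 [300.006 281.68 ] [ 0.5725 -0.1702  0.05  ]
top round_stamp 0.46 [164.808 345.408] [ 0.5706 -0.1726  0.05  ]
side round_stamp 0.65 [260.484 331.184] [ 0.5746 -0.1652  0.05  ]
side stand_a_top 0.7 [258.594 316.12 ] [ 0.5458 -0.1591  0.05  ]
```

View pics/side4c.png

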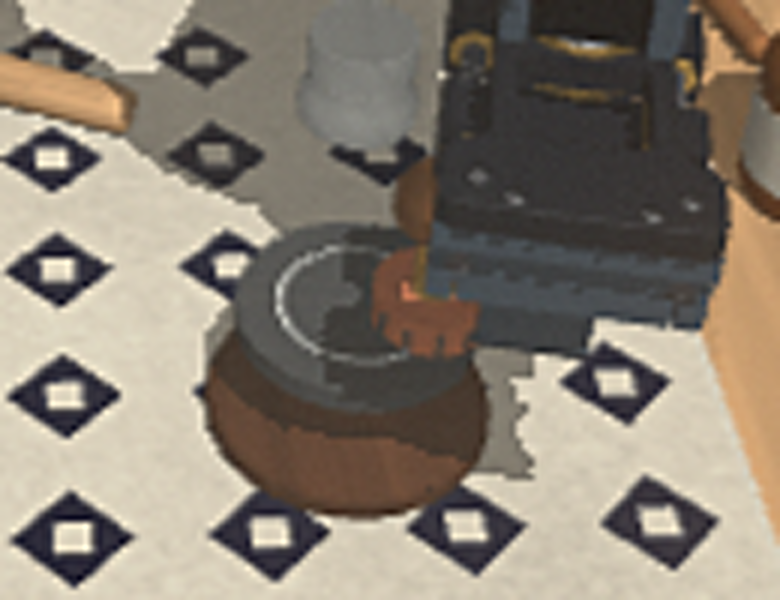

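Contact occurs as predicted, and the stamp slides upright. I'll keep going to about 34 mm and then check.

```bash
for i in 1; do python3 -m creep '[-1.5,0,0,0,0,0,-3,0,0,0,0,0,-4.5,0,0,0,0,0,-6,0,0,0,0,0,-7.5,0,0,0,0,0]'; done >/dev/null; python3 -m creep '[-1.5,0,0,0,0,0,-3,0,0,0,0,0,-4.5,0,0,0,0,0,-6,0,0,0,0,0,-7,0,0,0,0,0]'; python3 go.py .5502 -.164 .5775 -.1703 .0335 .056; python3 look.py 5
```

```text
t: 7.63
position: [0.5886, -0.1726, 0.0555]
tcp_rot: [0.994, -0.113, -0.001, -0.0]
force: [1.5, -0.2, 0.2]
grip_width: 0.0204
t 7.6333 L mm 28.017494534665293 tcp dist 39.35893899487957 lat -0.22699784738266537 z 0.05546968544733077 F [ 1.45 -0.17  0.23]
shift tool mm [-5.9  0.2 -0.5] rot [-0.001  0.001 -0.   ]
7.6333 [ 0.5886 -0.1726  0.0555] 0.02039844002475196 [ 1.4517 -0.1708  0.2284]
wrist round_stamp 0.92 [299.586 281.12 ] [ 0.5584 -0.1665  0.05  ]
side round_stamp 0.71 [257.418 322.672] [ 0.5592 -0.1562  0.05  ]
side stand_a_top 0.93 [260.19  317.408] [ 0.5477 -0.1636  0.05  ]
```

```bash
python3 -m creep '[-1.5,0,0,0,0,0,-3,0,0,0,0,0,-4.5,0,0,0,0,0,-6,0,0,0,0,0,-7,0.1,0,0,0,0]'>/dev/null; python3 -m creep '[0,0,0,0,0,0]'; python3 go.py .5502 -.164 .5775 -.1703 .032 .056; python3 -m creep '[3,0,0,0,0,0,10,0,0,0,0,0,20,0,0,0,0,0,35,0,0,0,0,0,50,0,0,0,0,0]'; python3 -m creep '[0,0,-20,0,0,0,0,0,-50,0,0,0,0,0,-85,0,0,0,0,0,-120,0,0,0,0,0,-145,0,0,0]'; python3 -m creep '[-40,0,0,0,0,0,-80,0,0,0,0,0,-120,0,0,0,0,0,-150,0,0,0,0,0,-155,0,0,0,0,0]';python3 -m creep '[0,0,0,0,0,0,0,0,0,0,0,0]'; python3 fit.py 6 .5502 -.164; python3 look.py 6
```

```text
t: 8.58
position: [0.5815, -0.1711, 0.0555]
tcp_rot: [0.994, -0.113, -0.001, -0.001]
force: [1.4, -0.5, -0.5]
grip_width: 0.0201
t 8.5833 L mm 28.017494534665293 tcp dist 32.105285919758096 lat -0.1360781177580112 z 0.055481584187646094 F [ 1.38 -0.49 -0.48]
shift tool mm [-0.1  0.1 -0.5] rot [-0.001  0.001 -0.   ]
t: 9.0
position: [0.6311, -0.1825, 0.0555]
tcp_rot: [0.994, -0.113, -0.001, -0.001]
force: [-0.5, -0.4, -0.9]
grip_width: 0.0204
t: 9.42
position: [0.6324, -0.183, 0.2036]
tcp_rot: [0.994, -0.113, 0.0, -0.0]
force: [1.3, -0.7, 0.8]
grip_width: 0.0197
t: 9.83
position: [0.477, -0.1466, 0.2036]
tcp_rot: [0.994, -0.113, -0.001, -0.001]
force: [1.4, -1.0, 0.6]
grip_width: 0.0205
t: 10.0
position: [0.4773, -0.1467, 0.204]
tcp_rot: [0.994, -0.113, -0.001, -0.001]
force: [1.3, -0.7, -0.4]
grip_width: 0.02
ring [ 0.5498 -0.163 ] 448 0.0008070685057959201
10.05 [ 0.478  -0.147   0.2039] 0.019986735097269028 [ 0.7435 -0.5826 -0.7067]
wrist round_stamp 0.83 [123.102 283.08 ] [ 0.5504 -0.1668  0.05  ]
side round_stamp 0.8 [260.4   318.584] [ 0.5499 -0.1642  0.05  ]
side stand_a_top 0.93 [257.082 317.184] [ 0.5485 -0.1549  0.05  ]
```

View pics/fit6.png

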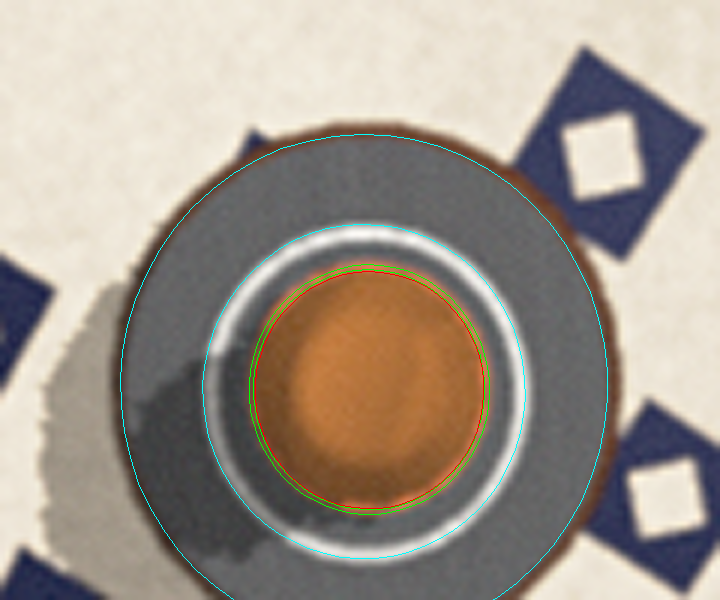

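```bash
python3 -c "
from workcell import *
print(finish_job())"
```

```text
the job is handed in; nothing more can be done
None
```

The round stamp now stands upright in the middle of its stand, about 1 mm from the centre of the engraved ring in the last close view. The job is handed in after about 10 s of robot time, with no verdict given.

- **How:** I held the two fingertips 20 mm apart, about 5 mm above the stand's top. They pushed the foot 28 mm inward at about 18 mm/s, then backed off sideways and lifted clear.
- **Forces:** the readings I took stayed at or below about 2 N. That is close to the sensor noise, so I relied mainly on the pictures.
- **Disagreements in the last checks:** the side camera's networks placed the stand's centre about 8–9 mm off in y. The wrist network put the stamp 3–4 mm off in y. I went by the picture itself, where the foot and knob sit concentric with the ring.
- **Not measured:** I did not check the other objects' positions at the end. The gripper passed well above them, and nothing looked disturbed in the views I took.

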